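# Pulse a grinder with its bayonet lid

### The job

First press the grinder's catch-box cover down until it snaps fully shut. Then set the loose twist lid into the grinder's mouth, its two lugs through the two gaps of the ring until its flange lies flat on the ring, and turn it clockwise (seen from above) to the pulse position: half-way from where it drops in to where it clicks locked, its bar towards the round stud on the bowl's wall, never on past the click. The lid springs back if let go, so finish while still gripping it at half-way, and leave the jar, the shaker and the tin standing where they are.

Things in the scene. Friction and masses are not known exactly. Their poses are not given: they have to be found in the camera images.
- grinder_mouth (a point): Centre of the bowl's mouth, on its axis at the top face of its dark bayonet ring, 85 mm above the worktop; axes as the grinder's. Ring: 55 mm inner diameter, 6 mm thick, with two gaps 16 mm wide for the lugs, at +x and -x, open to 41 mm from the axis. Beneath it a sprung collar takes the lugs between stops and turns with them.
- collar (a joint): Turn of the collar under the ring (of the inserted lid), clockwise from above: 0 at entry, 0.70 rad (40 deg) half-way, over the click at about 1.2, after which it is drawn on to 1.40 (locked). Before the click a spring turns it back to about 0.1 when let go; about 0.07 Nm at half-way, which is its most. The lugs have about 2 mm (0.07 rad) play each way in it, so the lid leads it by that.
- lid_grip (a point): Middle of the grip bar of the loose twist lid, on the lid's axis, 37 mm above its underside. The upright bar is 60 mm long (lid x), 13 mm thick (lid y) and 34 mm high, from 17 mm below to 17 mm above this point, on a round flange 78 mm across and 6 mm thick, whose underside is 23 mm below this point. Seated on the ring, this point lies 23 mm above grinder_mouth.
- cover (a joint): How far the catch-box cover is pressed shut, about its hinge at the far (+x) edge: 0 as it stands open, 0.64 rad fully shut. An over-centre spring resists: pressing at cover_press takes up to about 6 N at first, less further down; past about 0.32 rad it snaps shut by itself and stays.
- cover_press (a point): Point on the top face of the catch-box cover (black plate 84 x 74 mm, 5 mm thick) where to press it, 20 mm in from its free front lip and 70 mm from the hinge, moving with the cover; about 96 mm above the worktop when open, 55 mm when shut.
- box_hinge (a point): Middle of the cover's hinge axis, fixed to the grinder, 52.5 mm above the worktop; axis along the grinder's y. The cover extends from it towards the grinder's -x. Behind and above the work, from x = 0.58 on, hang wall cabinets, 0.52 m above the worktop: approach the grinder low.
- honey_jar: Jar of honey, 65 mm across, 86 mm high, left of the grinder; origin at its underside. Leave alone.
- salt_shaker: Salt shaker, 44 mm across, 90 mm high, behind the gap between lid and grinder; origin at its underside. Leave alone.
- small_tin: Small food tin, 57 mm across, 72 mm high, behind the lid to the right; origin at its underside. Leave alone.
- twist_lid: The loose grey twist lid (about 120 g), standing on its plug right (-y) of the grinder; origin at the centre of its underside, x along the bar, z up. Plug under the flange: 52 mm across, 14 mm deep, with two lugs, 12 mm wide, 5 mm thick, to 33 mm from the axis at lid +x and -x, under the bar's ends; either way round fits.
- grinder: The fixed grinder: round metal bowl, 94 mm across, black catch box on its +y side; origin on the bowl's axis at worktop level, z up, front -x; it stands turned about z. Dark marks on the bowl's wall, clockwise from above: one tall rib at the front (-x; lid entry), a round stud 40 deg on (half-way), a pair of ribs at 80 deg (locked).
Mind the look-alikes: they are no part of the job. What is shaped like the twist_lid but orange or turquoise is not meant.

How it is judged:
On the way, in this order (a step that is already met when the one before it is completed fails the run):
1. the cover is snapped shut (value of joint cover above 0.59 rad), for 0.2 s.
2. the lid sits in the mouth with its lugs through the ring, not yet turned (z of lid_grip in the frame of grinder_mouth below 0.027 m and horizontal distance between lid_grip and grinder_mouth below 0.005 m and value of joint collar below 0.4 rad), for 0.1 s.
3. the seated lid is turned to half-way (z of lid_grip in the frame of grinder_mouth below 0.027 m and value of joint collar between 0.53 and 0.87 rad), for 0.3 s.
At the end, for the whole second after the job is handed in: The cover is shut (within 0.05 rad); the lid is seated (within 4 mm of fully down, 5 mm of the axis, 5 deg of level) with its lugs in the collar; the collar stands at 0.53 to 0.87 rad (30 to 50 deg) and the fingers still grip the lid there (all of step 3 and value of joint cover above 0.59 rad and horizontal distance between lid_grip and grinder_mouth below 0.005 m and angle between lid_grip's own z axis and vertical below 0.09 rad and contact force between the fingers and twist_lid above 1 N); the arm keeps its last pose, push and grip.
It fails at once if the lid is turned over the lock click (value of joint collar above 1.15 rad).
It fails at once if a bystander is moved more than 3 cm (distance of any of honey_jar, salt_shaker, small_tin from where it was at the start of the episode above 0.03 m).
It also fails if it takes over 61 s, if anything falls off the work surface, if the arm or the gripper's body presses on something with over 40 N, if the wrist force passes 120 N, or if a joint passes its speed limit or range.

### The arm

A 7-joint arm with a two-finger parallel gripper is mounted at the origin on a cart in front of the work surface, level with it; the furniture and walls round the work are solid. World frame = base frame: x ahead of the robot, y to its left, z up, the work surface at z = 0. Lengths are in m, angles in rad, forces in N, time in s.
With the tool pointing down it reaches from about 0.425 to 0.925 m from the base axis. Payload 6.8 kg.
Tool frame: the origin (TCP) lies midway between the tips of the shut fingers; the grasp point (between the pads) lies bot.grip_point_offset behind it (bot.grip_point_offset is the distance from the TCP to the grasp point, in m); z points along the fingers, y is the line along which they close (so a half turn about z gives the same grasp; the last joint's range is limited). The gripper opens to 85 mm and grips with 20 to 120 N. Pads are 22 mm wide; open, the fingers measure 114 mm over their backs; the gripper's body (76 mm by 85 mm) begins 54 mm behind the grasp point. The pads swing forward as they close: fully open they stand 13 mm farther back than shut.
Start: joints at [1.067, 0.477, 0.022, 1.555, -0.011, 1.109, -0.083], TCP at [0.26, -0.623, 0.196] pointing down, gripper open.
Joint ranges: [-2.96, 2.96], [-0.34, 2.1], [-1.41, 1.46], [0.24, 2.44], [-1.37, 4.51], [0.17, 1.92], [-2.96, 2.96]. Speed limits (rad/s): [2.39, 2.39, 3.14, 3.14, 3.14, 3.14, 3.14].

### API

Orientations are given as a unit quaternion [w, x, y, z].
In Python, from station import get_obs, cams, job, bot gives the robot as it stands.
- The arm moves only by the tool arm_command, never from a script. Its argument "rows" is a list that holds one entry, the list of rows, each a list of 5 numbers: the finger opening in mm, from 0 to 85.4, then the shift along the world's x, y, z in units of 60 mm (1.0 is 60 mm), then the turn about the world's z in units of 0.08 rad (1.0 is 0.08 rad). In form: [[[grip, x, y, z, turn], ...]]. A call has exactly 10 rows; each row shifts and turns the commanded pose from where the row before left it; what a row does not reach is not made up. A row lasts 1/8 s, in which the tool goes at most 62.5 mm and 10.7 degrees, less where a joint would pass 70% of its speed; a pose out of reach is approached as far as the arm can. A call with a number of a shift or a turn outside -1 to 1 is refused whole. A call with a gripper value outside its range is refused whole. The fingers move at their own pace and stop on an object; "newtons" is the grip in N (left out, the last holds). Time passes only in rows, so rows that do not move let the fingers close, or fill a call up. It gives the time, the measured TCP pose, the force, the opening and the grip force at its end, in the units of the state.
- get_obs(): the state, without advancing time (a new reading comes with each control period).
- cams.read_camera(name): name is "scene" or "side" or "wrist"; returns the picture (480x640x3 uint8, red, green, blue); there is no depth.
- cams.camera_params(name): a dict with "K" (3x3 intrinsics, pixels), "extrinsics" (4x4, takes a point from camera to world coordinates). Camera axes: x right, y down, z forward; pixel columns grow to the right and rows downward; lengths in m; the calibration is good to about 2 mm. The wrist camera is an equidistant fisheye: a pixel r from the principal point sees the ray r / f radians off the axis. A picture is of the moment at which its call begins: read the wrist's pose just before it. camera_params takes no time and is no camera call; for the wrist camera it gives the pose at the moment of the call.
- job.hand_in(): hands the job in; it is judged then, once.
The state is a dict: "t": time; "q": joint angles; "joint_vel": joint speeds; "joint_torque": joint torques, N m; "eef_pos": TCP position; "tool_rot": TCP orientation; "contact_force": force on the tool from outside, world axes, zero at the start; "torque": the same for the moment, N m; "gripper_width": opening from 0.0 (shut) to 1.0 (fully open); "grasp_force": force on a finger pad.
Only numpy, scipy, OpenCV 4.12 (cv2) and the standard library are available. Lean on these libraries where they do the work, as an engineer would, in place of code of your own. Each camera call takes 0.05 s, during which the arm holds its last target. There are 200 camera calls.

## Working session

There is one attempt and no reset: what is moved stays moved. The work goes in short steps, Python scripts to look and compute and a tool call to move; the robot and the scene stay as the last step left them, time stands still between calls to the robot, and variables do not carry over. Pictures are saved under pics/ and viewed, at most 10 in all, crops included, and the job is handed in when it is done.

Besides the shell and the picture viewer there is one more tool, called as a command line: name --argument value ..., lists and objects as JSON in quotes. arm_command: Moves the arm, as the interface text tells. Its arguments: {"type":"object","properties":{"rows":{"type":"array"},"newtons":{"type":"number"}},"required":["rows"]}

```bash
ls; mkdir -p pics; python3 - <<'E'
from station import get_obs, cams, job, bot
import cv2
o=get_obs();print(o['t'],o['eef_pos'],o['tool_rot'],bot.grip_point_offset)
for n in("scene","side"):
    im=cams.read_camera(n);cv2.imwrite(f"pics/{n}0.png",im[:,:,::-1]);p=cams.camera_params(n);print(n,p['K'],p['extrinsics'])
E
```

```text
pics
0.0 [ 0.25996504 -0.62222287  0.19463102] [-8.80564581e-04  9.80482175e-01  1.96605881e-01 -2.39145834e-04] 0.0187
scene [[447.91667508   0.         320.97742451]
 [  0.         447.91667508 244.15255004]
 [  0.           0.           1.        ]] [[-0.70498966 -0.43254069  0.56204816 -0.15130549]
 [-0.70920616  0.43445372 -0.55522661  0.71612446]
 [-0.00402581 -0.79003703 -0.6130459   0.8311421 ]
 [ 0.          0.          0.          1.        ]]
side [[436.23766627   0.         321.38680216]
 [  0.         436.23766627 238.57250063]
 [  0.           0.           1.        ]] [[-0.91188795 -0.26301583  0.31509211  0.19176602]
 [-0.41041958  0.5918377  -0.69374629  0.71905464]
 [-0.00401713 -0.76193885 -0.64763651  0.75232662]
 [ 0.          0.          0.          1.        ]]
```

View pics/scene0.png

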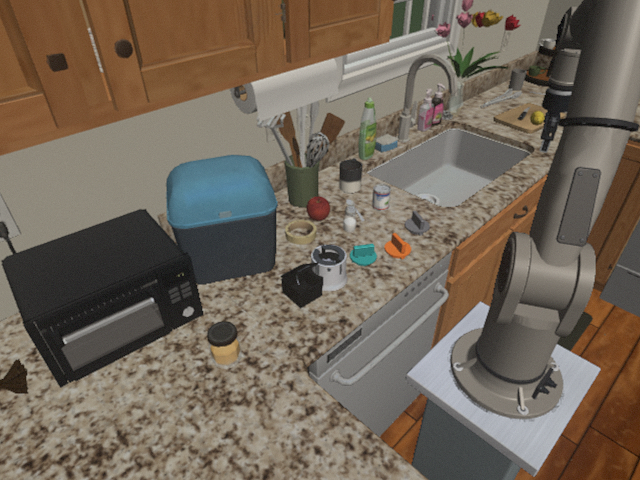

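View pics/side0.png

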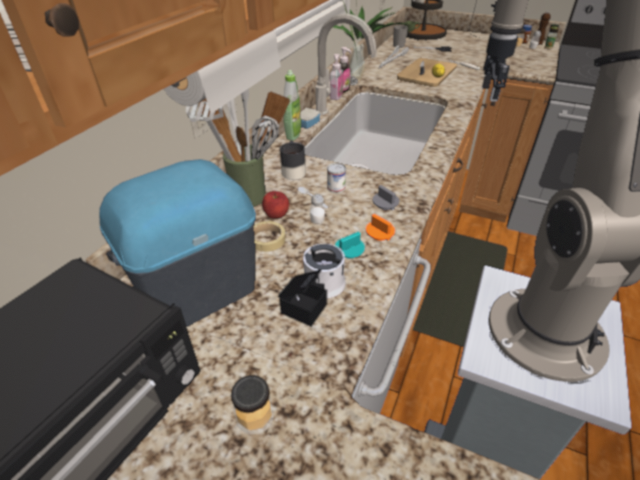

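The scene view shows the grinder bowl at about (329,262), black box at (303,283) and grey lid at (416,222). In the side view they are at (325,265), (303,298) and (385,200). The orange and turquoise lids are decoys. Next I'll take enlarged crops.

```bash
cat > h.py <<'E'
import numpy as np,cv2
from station import get_obs,cams,job,bot
def ray(n,u,v,P=None):
    P=P or cams.camera_params(n);K=P['K'];E=P['extrinsics']
    x=(u-K[0,2])/K[0,0];y=(v-K[1,2])/K[1,1]
    if n=='wrist':
        r=np.hypot(x,y);s=np.sin(r)/max(r,1e-9);d=np.array([x*s,y*s,np.cos(r)])
    else: d=np.array([x,y,1])
    return E[:3,3],E[:3,:3]@d
def plane(n,u,v,z,P=None):
    o,d=ray(n,u,v,P);return o+d*(z-o[2])/d[2]
def tri(rays):
    A=0;b=0
    for o,d in rays:
        d=d/np.linalg.norm(d);M=np.eye(3)-np.outer(d,d);A=A+M;b=b+M@o
    return np.linalg.solve(A,b)
E
python3 - <<'E'
from h import *
print('lid',plane('scene',416,222,.03),plane('side',385,200,.03))
print('mouth',plane('scene',329,254,.085),plane('side',325,257,.085))
a=cv2.imread('pics/scene0.png')[205:315,270:440];b=cv2.imread('pics/side0.png')[180:330,270:410]
f=lambda i:cv2.resize(i,(400,int(400/i.shape[1]*i.shape[0])),interpolation=cv2.INTER_CUBIC)
a=f(a);b=f(b);c=np.zeros((max(len(a),len(b)),800,3),np.uint8);c[:len(a),:400]=a;c[:len(b),400:]=b
cv2.imwrite('pics/crop0.png',c)
E
```

```text
lid [ 0.45339904 -0.29733471  0.03      ] [ 0.44716285 -0.28316686  0.03      ]
mouth [0.4876465  0.05531926 0.085     ] [0.48273219 0.05929613 0.085     ]
```

View pics/crop0.png

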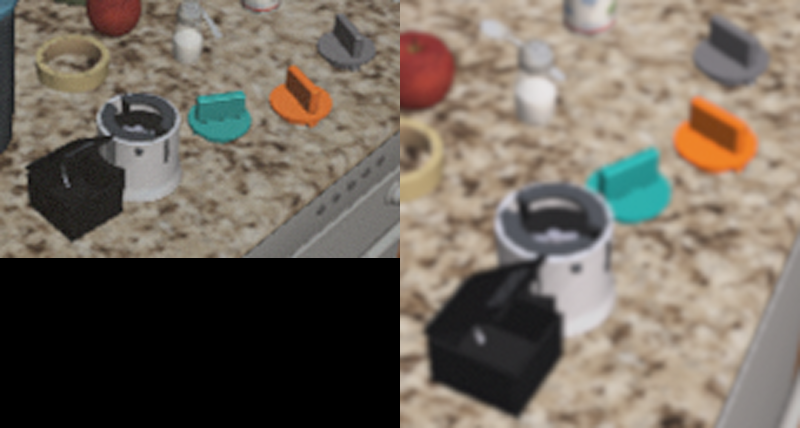

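The crop confirms the bowl with its dark ring, the stud and the front rib, with the cover standing open over the box. I'll go above the lid for a first look, then on to the grinder.

arm_command --rows '[[[85,0.3,0.7,0.2,0],[85,0.3,0.7,0.2,0],[85,0.3,0.7,0.2,0],[85,0.3,0.7,0.2,0],[85,0.3,0.7,0.2,0],[85,0.3,0.7,0.2,0],[85,0.3,0.7,0.2,0],[85,0.3,0.7,0.2,0],[85,0,0,0,0],[85,0,0,0,0]]]'

```text
t: 1.35
eef_pos: [0.4037, -0.2872, 0.2913]
tool_rot: [0.0, 0.981, 0.197, -0.0]
contact_force: [-0.7, -0.3, 0.1]
gripper_width: 0.995
grasp_force: 0.0
```

```bash
python3 - <<'E'
from h import *
P=cams.camera_params('wrist');im=cams.read_camera('wrist')[:,:,::-1].copy();cv2.imwrite('pics/w1.png',im);np.save('w1.npy',P['extrinsics'])
o=get_obs();print(o['t'],o['eef_pos'],o['tool_rot'],o['contact_force']);print(P)
E
```

```text
1.4 [ 0.40339431 -0.28772836  0.2911107 ] [-1.08728408e-04  9.80632254e-01  1.95857427e-01 -4.89238301e-04] [-0.8736182  -0.06832288  0.29507307]
{'K': array([[371.64829954,   0.        , 320.46949766],
       [  0.        , 371.64829954, 239.36897834],
       [  0.        ,   0.        ,   1.        ]]), 'extrinsics': array([[ 0.38562682, -0.8787075 , -0.28136291,  0.4735544 ],
       [-0.9226534 , -0.36779802, -0.11591086, -0.25657767],
       [-0.00163298,  0.30429878, -0.95257524,  0.4695802 ],
       [ 0.        ,  0.        ,  0.        ,  1.        ]])}
```

View pics/w1.png

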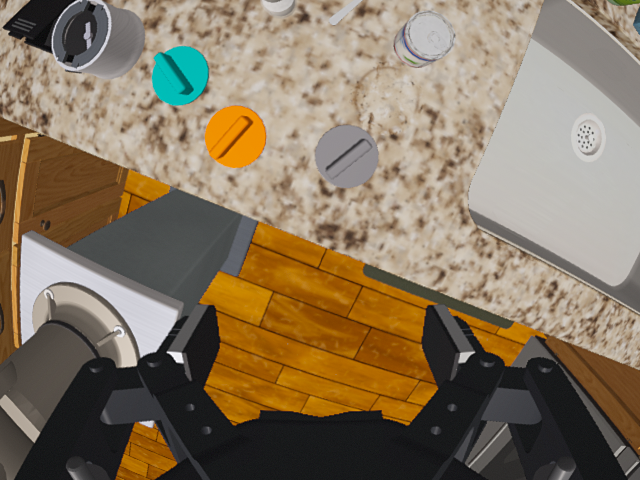

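The wrist view shows the grey lid at (347,157) with its bar running from (330,170) to (370,142). The grinder mouth is at about (82,32), the tin at (425,38) and the decoys at (180,75) and (235,137).

```bash
python3 - <<'E'
from h import *
im=cv2.imread('pics/w1.png');P=cams.camera_params('wrist');P['extrinsics']=np.load('w1.npy')
hsv=cv2.cvtColor(im,cv2.COLOR_BGR2HSV)
m=((hsv[...,1]<40)&(hsv[...,2]>60)&(hsv[...,2]<160)).astype(np.uint8);m[:110]=0;m[210:]=0;m[:,:290]=0;m[:,400:]=0
m=cv2.morphologyEx(m,cv2.MORPH_OPEN,np.ones((5,5)))
c=max(cv2.findContours(m,0,1)[0],key=cv2.contourArea);print(cv2.contourArea(c),cv2.boundingRect(c))
pts=np.array([plane('wrist',u,v,.023,P)[:2] for u,v in cv2.convexHull(c)[:,0]])
print('lid',cv2.minEnclosingCircle((pts*1000).astype(np.float32)))
a,b=plane('wrist',330,170,.054,P),plane('wrist',370,142,.054,P);print('bar',a,b,(a+b)/2,np.linalg.norm(a-b),np.arctan2(*(b-a)[1::-1]))
print('mouth',plane('wrist',82,32,.085,P))
cv2.imwrite('pics/w1c.png',cv2.resize(im[0:200,0:400],(800,400),interpolation=cv2.INTER_CUBIC))
E
```

```text
3026.0 (315, 125, 63, 63)
lid ((450.4049987792969, -299.18292236328125), 38.53017044067383)
bar [ 0.43020083 -0.28553422  0.054     ] [ 0.47702634 -0.31412539  0.054     ] [ 0.45361359 -0.2998298   0.054     ] 0.05486422794558457 -0.5481695754619456
mouth [0.48789844 0.05407763 0.085     ]
```

arm_command --rows '[[[0,0.07,0.67,0,0],[0,0.07,0.67,0,0],[0,0.07,0.67,0,0],[0,0.07,0.67,0,0],[0,0.07,0.67,0,0],[0,0.07,0.67,0,0],[0,0.07,0.67,0,0],[0,0.07,0.67,0,0],[0,0,0,0,0],[0,0,0,0,0]]]'

```text
t: 2.65
eef_pos: [0.4378, 0.0331, 0.2912]
tool_rot: [0.0, 0.981, 0.196, -0.001]
contact_force: [0.1, 0.1, 0.0]
gripper_width: 0.005
grasp_force: 0.0
```

```bash
python3 - <<'E'
from h import *
P=cams.camera_params('wrist');im=cams.read_camera('wrist')[:,:,::-1].copy();cv2.imwrite('pics/w2.png',im);np.save('w2.npy',P['extrinsics'])
o=get_obs();print(o['t'],o['eef_pos'],o['tool_rot'],o['contact_force'],P['extrinsics'])
E
```

```text
2.7 [0.43780731 0.03288293 0.29120069] [ 1.13979264e-04  9.80769023e-01  1.95171424e-01 -4.74577363e-04] [-0.09181341 -0.53551252 -0.24114536] [[ 0.3838423  -0.8793352  -0.28184161  0.5077659 ]
 [-0.9233974  -0.36603046 -0.11558093  0.06370487]
 [-0.00152824  0.30461665 -0.95247381  0.46942329]
 [ 0.          0.          0.          1.        ]]
```

View pics/w2.png

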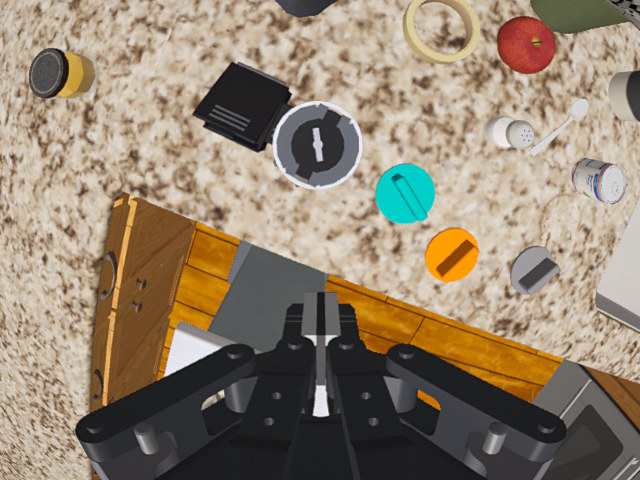

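The view shows the ring centred at about (318,145), with gaps near (338,115) and (302,172). The cover plate is at about (245,105), the jar at (60,73) and the grey lid at (535,270). Now I'll measure ring and cover in an enlarged crop.

```bash
python3 - <<'E'
from h import *
im=cv2.imread('pics/w2.png');P=cams.camera_params('wrist');P['extrinsics']=np.load('w2.npy')
g=cv2.cvtColor(im,cv2.COLOR_BGR2GRAY).astype(float)
# rectify the ring plane: 0.25 mm/px world crop at z=.085
cx,cy=.487,.056;S=400
E=P['extrinsics'];K=P['K']
X=cx+(np.arange(S)[::-1]-S/2)*.0004; Y=cy+(np.arange(S*2)[::-1]-S*.75)*.0004  # rows: x up, cols: y left
YY,XX=np.meshgrid(Y,X)
p=np.stack([XX,YY,np.full_like(XX,.085)],-1)-E[:3,3];q=p@E[:3,:3]
r=np.hypot(q[...,0],q[...,1]);t=np.arctan2(r,q[...,2])
u=K[0,2]+K[0,0]*t*q[...,0]/r;v=K[1,2]+K[0,0]*t*q[...,1]/r
c=cv2.remap(im,u.astype(np.float32),v.astype(np.float32),cv2.INTER_CUBIC)
cv2.imwrite('pics/rect.png',c);np.savez('rect.npz',X=X,Y=Y)
for i in range(0,S,100):print(i,X[i])
for i in range(0,2*S,100):print(i,Y[i])
E
```

```text
0 0.5666
100 0.5266
200 0.4866
300 0.4466
0 0.2556
100 0.2156
200 0.1756
300 0.1356
400 0.0956
500 0.055600000000000004
600 0.015599999999999996
700 -0.024399999999999998
```

View pics/rect.png

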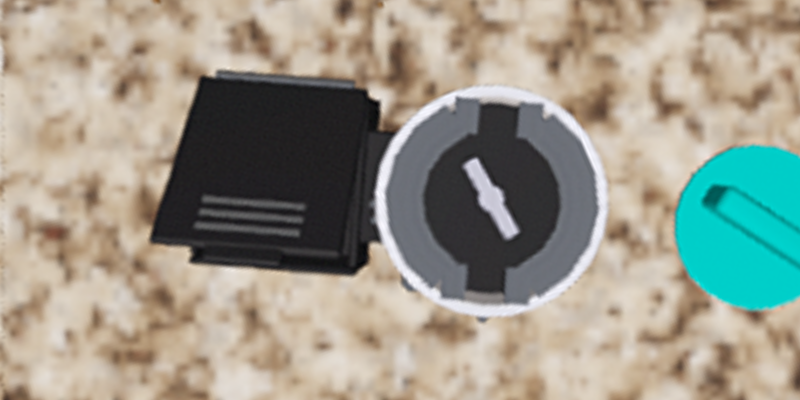

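The ring centre measures (0.486, 0.059), with an inner diameter of 54 mm (55 given) and a grinder yaw of about -0.08 rad. The cover lip is 74.5 mm wide (74 given), and the press point is about (0.484, 0.149, 0.096). I'll press the cover.

arm_command --rows '[[[0,0.11,0.32,-0.46,0],[0,0.11,0.32,-0.46,0],[0,0.11,0.32,-0.46,0],[0,0.11,0.32,-0.46,0],[0,0.11,0.32,-0.46,0],[0,0.11,0.32,-0.46,0],[0,0,0,0,0],[0,0,0,-0.2,0],[0,0,0,-0.2,0],[0,0,0,-0.2,0]]]' --newtons 40

```text
t: 3.95
eef_pos: [0.4777, 0.1491, 0.0896]
tool_rot: [0.0, 0.981, 0.196, 0.0]
contact_force: [-1.4, 0.5, -0.3]
gripper_width: -0.004
grasp_force: 0.0
```

arm_command --rows '[[[0,0,0,-0.15,0],[0,0,0,-0.15,0],[0,0,0,-0.15,0],[0,0,0,-0.15,0],[0,0,0,-0.1,0],[0,0,0,0,0],[0,0,0,0,0],[0,0,0,0,0],[0,0,0,0,0],[0,0,0,0,0]]]'

```text
t: 5.2
eef_pos: [0.4777, 0.15, 0.0482]
tool_rot: [-0.0, 0.98, 0.197, 0.0]
contact_force: [1.3, 0.1, 1.5]
gripper_width: -0.001
grasp_force: 0.8
```

arm_command --rows '[[[0,0,0,0.6,0],[85,0,0,0.8,0],[85,-0.05,-0.2,0.8,0],[85,-0.1,-0.4,0.8,0],[85,-0.1,-0.4,0.8,0],[85,-0.15,-0.5,0.3,0],[85,-0.15,-0.5,0,0],[85,0,0,0,0],[85,0,0,0,0],[85,0,0,0,0]]]'

```text
t: 6.45
eef_pos: [0.4444, 0.031, 0.2937]
tool_rot: [-0.0, 0.98, 0.197, -0.0]
contact_force: [0.7, 0.3, -0.3]
gripper_width: 0.994
grasp_force: 0.0
```

```bash
cat > rect.py <<'E'
from h import *
import sys
def rect(im,P,cx,cy,z,W=800,H=400,s=.0004):
    E=P['extrinsics'];K=P['K']
    X=cx-(np.arange(H)-H/2)*s;Y=cy-(np.arange(W)-W/2)*s
    YY,XX=np.meshgrid(Y,X)
    q=(np.stack([XX,YY,np.full_like(XX,z)],-1)-E[:3,3])@E[:3,:3]
    r=np.hypot(q[...,0],q[...,1]);t=np.arctan2(r,q[...,2])
    return cv2.remap(im,(K[0,2]+K[0,0]*t*q[...,0]/r).astype(np.float32),(K[1,2]+K[0,0]*t*q[...,1]/r).astype(np.float32),cv2.INTER_CUBIC)
E
python3 - <<'E'
from rect import *
P=cams.camera_params('wrist');im=cams.read_camera('wrist')[:,:,::-1].copy();cv2.imwrite('pics/w3.png',im);np.save('w3.npy',P['extrinsics'])
o=get_obs();print(o['t'],o['eef_pos'],o['contact_force'],P['extrinsics'][:3,3])
a=rect(im,P,.486,.099,.085,700,400);b=cams.read_camera('side')[:,:,::-1][220:330,270:360]
c=np.zeros((600,700,3),np.uint8);c[:400]=a;c[400:,:163]=cv2.resize(b,(163,200))
cv2.imwrite('pics/c3.png',c)
E
```

```text
6.5 [0.44445677 0.03097384 0.29373891] [-0.33702918  0.36850766 -0.20902026] [0.51417394 0.06176985 0.47205365]
```

View pics/c3.png

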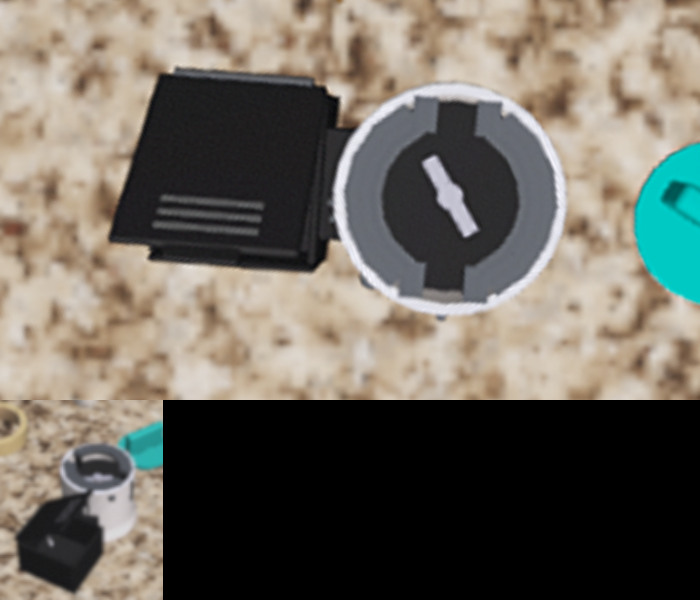

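The cover still looks open: the plate is unchanged and its lip is still high in the side view. So the finger missed it or it sprang back. I'll triangulate the lip and check the force record.

```bash
python3 - <<'E'
from rect import *
P=cams.camera_params('wrist');P['extrinsics']=np.load('w2.npy')
C=P['extrinsics'][:3,3]
def rr(c,r): 
    p=np.array([.487-(r-200)*.0004-.0004,.2556-c*.0004,.085]);return C,p-C
for nm,w,s in(('lipR',(350,258),(321.8,270.3)),('lipL',(152,242),None),('ring',(492,201),(270+155/2.857,180+222/2.857))):
    if s:
        a=rr(*w);b=ray('side',*s);p=tri([a,b]);print(nm,p,np.linalg.norm(np.cross(p-b[0],b[1]/np.linalg.norm(b[1]))))
im=cams.read_camera('side')[:,:,::-1];sc=cams.read_camera('scene')[:,:,::-1]
f=lambda i:cv2.resize(i,(400,400),interpolation=cv2.INTER_CUBIC)
cv2.imwrite('pics/c4.png',np.hstack([f(im[245:325,270:350]),f(sc[235:315,275:355])]))
E
```

```text
lipR [0.46548613 0.11391345 0.099154  ] 0.0005046301786427492
ring [0.48550287 0.05850845 0.08107212] 0.0005335883768284174
```

View pics/c4.png

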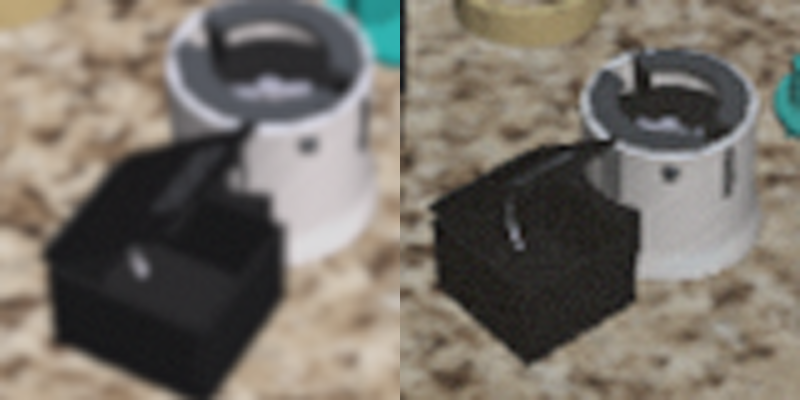

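Both views confirm the cover is open, with its lip at x≈0.466 and z≈0.10. So the fingertip should have been on it. I'll go back down in small steps and watch the force.

arm_command --rows '[[[0,0.1,0.4,-0.45,0],[0,0.1,0.4,-0.45,0],[0,0.1,0.4,-0.45,0],[0,0.1,0.4,-0.45,0],[0,0.1,0.36,-0.45,0],[0,0.1,0,-0.4,0],[0,0,0,-0.2,0],[0,0,0,-0.2,0],[0,0,0,0,0],[0,0,0,0,0]]]'

```text
t: 7.9
eef_pos: [0.4808, 0.1476, 0.1117]
tool_rot: [0.0, 0.981, 0.196, 0.001]
contact_force: [-0.0, -0.5, 0.6]
gripper_width: 0.001
grasp_force: 0.0
```

```bash
python3 - <<'E'
from h import *
o=get_obs();print(o['t'],o['eef_pos'],o['contact_force'])
im=cams.read_camera('side')[:,:,::-1];sc=cams.read_camera('scene')[:,:,::-1]
for n in('side','scene'):
    P=cams.camera_params(n);E=P['extrinsics'];q=(np.array(o['eef_pos'])-E[:3,3])@E[:3,:3];print(n,P['K'][0,0]*q[0]/q[2]+P['K'][0,2],P['K'][0,0]*q[1]/q[2]+P['K'][1,2])
f=lambda i:cv2.resize(i,(400,400),interpolation=cv2.INTER_CUBIC)
cv2.imwrite('pics/c5.png',np.hstack([f(im[225:325,260:360]),f(sc[215:315,265:365])]))
E
```

```text
7.9 [0.48083931 0.14757529 0.11169034] [-0.02322195 -0.47246196  0.58195202]
side 308.5852426913341 274.2817492664276
scene 305.0507405601261 263.4692597001668
```

View pics/c5.png

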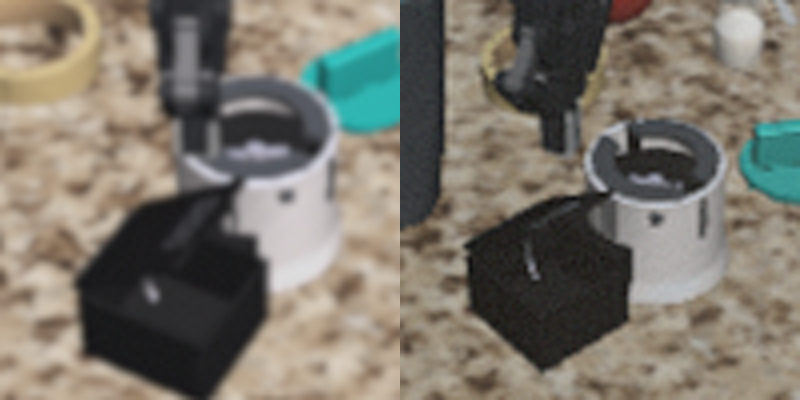

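In both views the fingertip is about 10 px (roughly 20 mm) above the projected TCP: scene (305,253) against (305,263). The first press therefore stopped before the snap. I'll press deeper, keeping an eye on force.

```bash
python3 - <<'E'
from h import *
print(tri([ray('side',310,264),ray('scene',305,253)]))
E
```

```text
[0.4734663  0.15394665 0.15133972]
```

arm_command --rows '[[[0,0,0,-0.2,0],[0,0,0,-0.2,0],[0,0,0,-0.2,0],[0,0,0,-0.2,0],[0,0,0,-0.2,0],[0,0,0,-0.1,0],[0,0,0,-0.1,0],[0,0,0,0,0],[0,0,0,0,0],[0,0,0,0,0]]]'

```text
t: 9.25
eef_pos: [0.4807, 0.1476, 0.0393]
tool_rot: [0.0, 0.98, 0.197, 0.0]
contact_force: [0.1, 0.2, 0.8]
gripper_width: -0.004
grasp_force: 0.0
```

```bash
python3 - <<'E'
from h import *
o=get_obs();print(o['t'],o['eef_pos'],o['contact_force'],o['torque'])
for n in('side','scene'):
    a=cv2.imread(f'pics/{n}0.png');b=cams.read_camera(n)[:,:,::-1];cv2.imwrite(f'pics/{n}6.png',b)
    d=np.abs(a.astype(int)-b).max(2);m=cv2.morphologyEx((d>30).astype(np.uint8),cv2.MORPH_OPEN,np.ones((2,2)))
    P=cams.camera_params(n);E=P['extrinsics']
    for dz in(0,.02,.04):
        q=(np.array(o['eef_pos'])+[0,0,dz]-E[:3,3])@E[:3,:3];print(n,dz,P['K'][0,0]*q[0]/q[2]+P['K'][0,2],P['K'][0,0]*q[1]/q[2]+P['K'][1,2])
    for v in range(232,300,2):print(v,''.join('.#'[k] for k in m[v,275:350]))
E
```

```text
9.25 [0.48069183 0.1475893  0.03925662] [0.12964461 0.17581278 0.75951549] [ 0.002035    0.00328994 -0.00122574]
side 0 309.4099575646226 297.90270313227774
side 0.02 309.2068478217541 291.62379539276344
side 0.04 308.9980399194421 285.168735505521
232 ..............#############..##..##########.##########.....................
234 ..............########################################.....................
236 ..............########################################.....................
238 ...............########################################....................
240 ...............#######################################.....................
242 ...............#######################################.....................
244 ...............######################################......................
246 ................####################################.......................
248 ..................################################.........................
250 ....................##################.#######.............................
252 .......................###############...####..
[... 4031 characters left out ...]
........##..................................................
284 ........................##.................................................
286 ...........................................................................
288 ...........................................................................
290 ...........................................................................
292 ...........................................................................
294 ...........................................................................
296 ...........................................................................
298 ...........................................................................
```

arm_command --rows '[[[0,0,0,-0.05,0],[0,0,0,-0.05,0],[0,0,0,-0.05,0],[0,0,0,-0.05,0],[0,0,0,0,0],[0,0,0,0,0],[0,0,0,0,0],[0,0,0,0,0],[0,0,0,0,0],[0,0,0,0,0]]]'

```text
t: 10.6
eef_pos: [0.4805, 0.1476, 0.027]
tool_rot: [-0.0, 0.98, 0.197, 0.0]
contact_force: [-0.3, 0.1, -0.3]
gripper_width: -0.001
grasp_force: 0.0
```

```bash
python3 - <<'E'
from h import *
o=get_obs();print(o['t'],o['eef_pos'],o['contact_force'],o['torque'])
for n in('side','scene'):
    a=cv2.imread(f'pics/{n}6.png');b=cams.read_camera(n)[:,:,::-1];cv2.imwrite(f'pics/{n}7.png',b)
    d=np.abs(a.astype(int)-b).max(2);m=(d>30).astype(np.uint8)
    for v in range(232,304,3):print(v,''.join('.#'[k] for k in m[v,275:350]))
E
```

```text
10.6 [0.48048943 0.14759244 0.02704722] [-0.28706905  0.10276362 -0.27075729] [ 0.07504192  0.03602793 -0.01841657]
232 ...............###......#################..######..........................
235 .................##############################............................
238 ........................#################..................................
241 ...........................................................................
244 ...............#...........................................................
247 ..............#####...............................##.......................
250 ...............########....................########........................
253 ..................#######..................................................
256 ......................#....................................................
259 ..............................#####........................................
262 ........................##....#####........................................
265 ........................##.................................................
268 ....................
[... 2155 characters left out ...]
..................####......................................
280 ...............................###.........................................
283 ...........................................................................
286 ...........................................................................
289 ...........................................................................
292 ...........................................................................
295 ...........................................................................
298 ...........................................................................
301 ...........................................................................
```

Force is near zero while the cover keeps moving, which fits the over-centre point. I'll continue down.

arm_command --rows '[[[0,0,0,-0.05,0],[0,0,0,-0.05,0],[0,0,0,-0.05,0],[0,0,0,-0.05,0],[0,0,0,0,0],[0,0,0,0,0],[0,0,0,0,0],[0,0,0,0,0],[0,0,0,0,0],[0,0,0,0,0]]]'

```text
t: 11.95
eef_pos: [0.4805, 0.1476, 0.0181]
tool_rot: [0.001, 0.98, 0.197, 0.0]
contact_force: [-13.5, -5.8, 43.8]
gripper_width: -0.002
grasp_force: 21.7
```

```bash
python3 - <<'E'
from h import *
o=get_obs();print(o['t'],o['eef_pos'],o['contact_force'],o['torque'],o['joint_torque'])
a=cv2.imread('pics/side0.png');b=cv2.imread('pics/side7.png');c=cams.read_camera('side')[:,:,::-1];s=cams.read_camera('scene')[:,:,::-1];w=cams.read_camera('wrist')[:,:,::-1]
f=lambda i,k:cv2.resize(i,(400,k),interpolation=cv2.INTER_CUBIC)
cv2.imwrite('pics/c8.png',np.vstack([np.hstack([f(c[230:330,260:360],300),f(s[215:315,265:365],300)]),np.hstack([f(b[230:330,260:360],300),f(w[100:480,60:580],300)])]))
E
```

```text
11.95 [0.48053801 0.14756334 0.01812904] [-13.45955997  -5.79058831  43.7867081 ] [-1.25874428  2.78618035 -0.03198544] [-7.10131377e-01 -3.01592660e+01 -2.51436509e+00 -1.60424691e+01
  1.02488905e+00 -4.19467092e+00  9.92773043e-03]
```

View pics/c8.png

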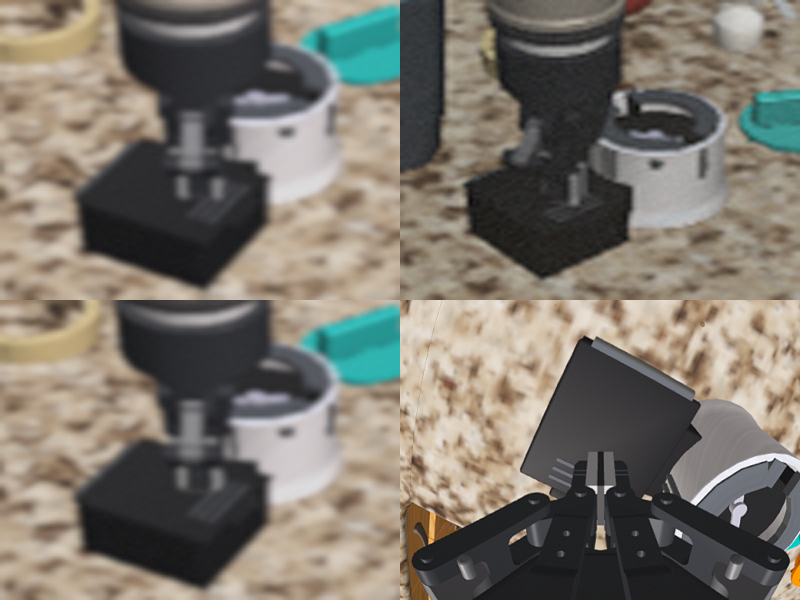

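The cover is now shut flat in all views. The measured stop shows the real fingertips are about 33 mm behind the reported TCP, and I'll allow for that. Now I'll back off and go to the lid, turning the pads to its bar.

arm_command --rows '[[[0,0,0,0.5,0],[0,0,0,1,0],[0,0,0,1,0],[0,0,0,1,-1],[30,-0.1,-0.7,0.4,-1],[30,-0.1,-0.9,0,-1],[30,-0.1,-0.9,0,-1],[30,-0.1,-0.9,0,-1],[30,-0.1,-0.9,0,-1],[30,0,-0.9,0,-1]]]'

```text
t: 13.35
eef_pos: [0.4497, -0.1661, 0.249]
tool_rot: [0.0, 0.997, -0.083, 0.0]
contact_force: [0.7, 0.3, 0.9]
gripper_width: 0.353
grasp_force: 0.0
```

arm_command --rows '[[[30,0,-0.8,0,-1],[30,0,-0.8,0,-1],[30,0,-0.64,0,-1],[30,0,0,0,-1],[30,0,0,0,-0.75],[30,0,0,0,0],[30,0,0,0,0],[30,0,0,0,0],[30,0,0,0,0],[30,0,0,0,0]]]'

```text
t: 14.6
eef_pos: [0.4505, -0.2988, 0.249]
tool_rot: [0.0, 0.963, -0.269, 0.0]
contact_force: [0.1, -0.1, 0.1]
gripper_width: 0.35
grasp_force: 0.0
```

```bash
cat > lid.py <<'E'
from rect import *
P=cams.camera_params('wrist');im=cams.read_camera('wrist')[:,:,::-1].copy()
o=get_obs();r=o['tool_rot'];ax=2*np.arctan2(r[2],r[1]);print(o['t'],o['eef_pos'],'toolx',ax,o['q'][6],o['contact_force'])
for z in(.023,.055):
    c=rect(im,P,.451,-.299,z,240,240,.0005);h=cv2.cvtColor(c,cv2.COLOR_BGR2HSV);g=cv2.cvtColor(c,cv2.COLOR_BGR2GRAY)
    m=((h[...,1]<40)&(g>30)&(g<150)).astype(np.uint8)
    m=cv2.morphologyEx(m,cv2.MORPH_OPEN,np.ones((7,7)))
    k=max(cv2.findContours(m,0,1)[0],key=cv2.contourArea);(a,b),R=cv2.minEnclosingCircle(k);e=cv2.fitEllipse(cv2.convexHull(k))
    f=lambda a,b:(.451-(b-120)*.0005,-.299-(a-120)*.0005)
    print(z,'circ',f(a,b),R*.0005,'ell',f(*e[0]),np.array(e[1])*.00025)
    cv2.imwrite(f'pics/lid{z}.png',c)
for i in range(20,220,5):print(i,' '.join('%3d'%x for x in g[i,20:220:5]))
E
python3 lid.py
```

```text
14.65 [ 0.4504751  -0.29882294  0.24904735] toolx -0.5441176728195427 -1.6877031781161154 [1.22905404 0.23792792 1.014959  ]
0.023 circ (0.4507523422241211, -0.300199649810791) 0.03859588623046875 ell (0.451003719329834, -0.3005115852355957) [0.03804184 0.03808195]
0.055 circ (0.45604823684692386, -0.30316375732421874) 0.03563916397094727 ell (0.4560798873901367, -0.30355365753173824) [0.03499843 0.03507241]
20 124 122 123 124 162 184 189 194 199 195 186 181 182 183 182 182 180 173 165 155 145 128 182 172 193 182 103 156 169 183 178 170 150 154 170 168 121 121  75  88
25 104 113 137 146 175 191 194 198 202 201 181 171 177 187 187 183 178 171 164 157 151 144 133 158 194 187 161 139 185 185 181 173 161 170 183 179 165  87  57  61
30 126 132 161 176 187 193 194 196 195 190 163 157 176 190 186 184 175 167 160 158 160 162 150 166 187 188 174 120 163 187 181 166 150 181 175 163 157 120 100  96
35 170 163 184 191 194 193 192 189 182 152 122 142 176 191 180 186 177 156 148 158 173 175 167 163 184 194 173 134 155 181 177 171 152 134 134 137 157 161 155 154
40 175 172 183 189 188 190 191 190 1
[... 5155 characters left out ...]
 135 169 181 165 149 172 171 169 170 183 189
200 168 147 124 121 134 161 187 197 196 198 202 203 200 195 189 197 188 172 130  78  62  66  79  70 141 172 169 147 132 138 165 181 164 160 199 192 178 180 186 186
205 166 148 121 111 119 162 197 197 196 194 199 200 194 184 178 191 178 176 152 115  92  99  93 104 159 185 189 182 163 157 176 180 163 162 198 191 172 171 178 183
210 165 139 118 108 109 157 198 195 197 192 193 193 187 177 172 174 151 156 162 153 142 150 145 161 180 189 192 192 185 182 187 175 171 184 196 189 167 145 151 166
215 151 110 120 120 110 152 190 182 191 187 188 188 186 182 173 164 132 123 147 164 165 166 171 180 184 186 188 185 174 175 183 172 162 171 191 194 191 150 131 143
```

The lid centre is (0.450, -0.300), radius 38.6 mm against 39 given. The bar lies at -0.465 rad and is about 12.5 mm thick, which agrees with the 13 mm given. I'll turn by +0.08 rad and descend.

arm_command --rows '[[[30,0,-0.02,-0.6,1],[30,0,0,-0.8,0],[30,0,0,-0.8,0],[30,0,0,-0.6,0],[30,0,0,-0.5,0],[30,0,0,-0.3,0],[30,0,0,-0.2,0],[30,0,0,-0.1,0],[30,0,0,0,0],[30,0,0,0,0]]]' --newtons 60

```text
t: 15.9
eef_pos: [0.451, -0.3004, 0.0158]
tool_rot: [0.0, 0.973, -0.23, 0.001]
contact_force: [-0.7, 0.4, 0.3]
gripper_width: 0.349
grasp_force: 0.0
```

arm_command --rows '[[[30,0,0,-0.1,0],[30,0,0,-0.1,0],[30,0,0,0,0],[0,0,0,0,0],[0,0,0,0,0],[0,0,0,0,0],[0,0,0,0,0],[0,0,0,0,0],[0,0,0,0,0],[0,0,0,0,0]]]'

```text
t: 17.15
eef_pos: [0.4506, -0.3001, 0.0031]
tool_rot: [0.0, 0.973, -0.23, 0.0]
contact_force: [0.8, -0.1, 1.2]
gripper_width: 0.13
grasp_force: 60.2
```

The lid is gripped (opening about 11 mm, 60 N). I'll lift it, carry it over the mouth and turn by +0.385 rad.

arm_command --rows '[[[0,0,0,0.5,0],[0,0,0,0.8,0],[0,0,0,0.9,0],[0,0.08,0.8,0,0.7],[0,0.08,0.8,0,0.7],[0,0.08,0.8,0,0.7],[0,0.08,0.8,0,0.7],[0,0.08,0.8,0,0.7],[0,0.08,0.8,0,0.7],[0,0.08,0.6,0,0.6]]]'

```text
t: 18.4
eef_pos: [0.4835, 0.0261, 0.1349]
tool_rot: [-0.0, 0.999, -0.038, -0.0]
contact_force: [0.6, 0.7, -0.8]
gripper_width: 0.13
grasp_force: 60.0
```

arm_command --rows '[[[0,0.03,0.4,0,0],[0,0,0.18,0,0],[0,0,0,0,0],[0,0,0,0,0],[0,0,0,0,0],[0,0,0,0,0],[0,0,0,0,0],[0,0,0,0,0],[0,0,0,0,0],[0,0,0,0,0]]]'

```text
t: 19.65
eef_pos: [0.4858, 0.0588, 0.135]
tool_rot: [0.0, 0.999, -0.04, -0.0]
contact_force: [0.5, -0.3, -0.9]
gripper_width: 0.135
grasp_force: 59.9
```

```bash
python3 - <<'E'
from rect import *
P=cams.camera_params('wrist');im=cams.read_camera('wrist')[:,:,::-1].copy();cv2.imwrite('pics/w9.png',im)
o=get_obs();r=o['tool_rot'];print(o['t'],o['eef_pos'],2*np.arctan2(r[2],r[1]),o['contact_force'],o['gripper_width'],o['q'][6])
# held lid flange: expected top face z = TCP z -.0031+.020
z=o['eef_pos'][2]-.0031+.022
c=rect(im,P,.486,.059,z,240,240,.0005);h=cv2.cvtColor(c,cv2.COLOR_BGR2HSV);g=h[...,2]
cv2.imwrite('pics/held.png',c)
for i in range(20,220,6):print(i,' '.join('%3d'%x for x in g[i,20:220:5]))
E
```

```text
19.7 [0.48587034 0.05883509 0.13500858] -0.08008550565759859 [-0.20765281 -1.16141016 -0.93218839] 0.13503263056100806 -2.0522510404096725
20  47  47  48  46  46  47  47  49  21  22  19  21  20 112 231 234 189 110 113 116  46  47  48  44 113 109 108 234 193 143 149 203 209 205 209 202 207 210 211 212
26  48  48  47  48  46  48  49  50  25  41  38  32 169 235 142 113 113 112 111 119  47  45  45  46 110 114 113  38 187 228 137 180 198 208 205 193 191 209 216 214
32  47  47  48  49  49  49  50  50  32  47  48 218 223 114 115 113 112 113 112 119  46  45  46  47 112 113 113 113 115 121 231 138 189 201 202 187 194 198 209 217
38  47  47  49  49  51  50  51  51  51  49 185 237 114 112 113 113 110 115  49  47  48  47  48  46 103 114 111 112 113 114 104 228 151 199 197 182 189 190 193 211
44  47  51  50  50  49  52  51  52  50  43 230 111 114 112 113 102  71 142 146 153 154 155 142 105  76  57 115 109 113 111 115 143 227 192 206 197 191 162 177 201
50  48  50  51  53  52  52  53  47  52 234 115 114 115 102 153 158 156 156 156 156 157 156 156 155 155 155 149  73 112 113 113 114 230 185 207 206
[... 3900 characters left out ...]
  33  34  33 159 203 202 204 208 112  29  28
200  41  33  33  35  33  33  33  34  34  33  34  34  33  32  50  75 146 189 181 171 159 135  70  56  34  35  34  31  34  34  32  33  34  29  68 205 228  33  32  36
206  38  34  33  34  33  34  35  36  33  34  34  33  34  32  70  50 151 189 180 170 158 133  83  31  31  33  34  34  33  32  36  31  32  32  34  34  31  34  34  44
212  34  34  32  34  32  36  34  32  35  34  34  34  34  39  99  45 160 189 179 169 155 126  93  28  32  32  34  32  34  35  34  33  33  35  33  33  32  48  33  35
218  43  53  36  32  30  31  29  28  28  28  29  26  29  45  92  61 169 189 178 168 154 120  98  30  31  33  33  35  32  34  35  30  32  32  34  33  32  48  55  35
```

The held lid is centred under the gripper within about 1 mm. The +x gap is visible and checks out at (0.520, 0.0554), against (0.520, 0.056) expected. I'll lower it.

arm_command --rows '[[[0,0,0,-0.3,0],[0,0,0,-0.4,0],[0,0,0,0,0],[0,0,0,-0.08,0],[0,0,0,-0.08,0],[0,0,0,-0.08,0],[0,0,0,-0.04,0],[0,0,0,0,0],[0,0,0,0,0],[0,0,0,0,0]]]'

```text
t: 20.95
eef_pos: [0.486, 0.0588, 0.0764]
tool_rot: [-0.0, 0.999, -0.04, 0.0]
contact_force: [0.2, 0.5, -0.7]
gripper_width: 0.132
grasp_force: 59.9
```

arm_command --rows '[[[0,0,0,-0.03,0],[0,0,0,-0.03,0],[0,0,0,-0.02,0],[0,0,0,0,0],[0,0,0,0,0],[0,0,0,0,0],[0,0,0,0,0],[0,0,0,0,0],[0,0,0,0,0],[0,0,0,0,0]]]'

```text
t: 22.2
eef_pos: [0.4861, 0.0587, 0.074]
tool_rot: [0.001, 0.999, -0.04, 0.0]
contact_force: [-9.5, -2.6, 30.6]
gripper_width: 0.135
grasp_force: 64.1
```

Contact came at TCP z≈0.074, exactly the predicted seat height. I'll ease the push and turn clockwise.

arm_command --rows '[[[0,0,0,0.02,0],[0,0,0,0,0],[0,0,0,0,0],[0,0,0,0,-0.8],[0,0,0,0,-0.8],[0,0,0,0,-0.8],[0,0,0,0,-0.8],[0,0,0,0,-0.8],[0,0,0,0,-0.8],[0,0,0,0,0]]]'

```text
t: 23.45
eef_pos: [0.4874, 0.0591, 0.074]
tool_rot: [-0.0, 0.973, -0.23, 0.001]
contact_force: [-1.5, -0.6, 11.5]
gripper_width: 0.132
grasp_force: 61.5
```

```bash
python3 - <<'E'
from h import *
o=get_obs();r=o['tool_rot'];print(o['t'],o['eef_pos'],2*np.arctan2(r[2],r[1]),o['contact_force'],o['torque'],o['q'],o['gripper_width'])
E
```

```text
23.45 [0.48738855 0.05912426 0.07404272] -0.4646566091913807 [-1.46602008 -0.58087494 11.51792309] [-0.07247939  0.38334351  0.04505634] [ 0.03973352  0.362227   -0.34302991  2.08043707  0.18209502  0.72368352
 -2.45481299] 0.13228612260210523
```

arm_command --rows '[[[0,0,0,0,-0.8],[0,0,0,0,-0.8],[0,0,0,0,-0.8],[0,0,0,0,-0.8],[0,0,0,0,-0.8],[0,0,0,0,-0.5],[0,0,0,0,0],[0,0,0,0,0],[0,0,0,0,0],[0,0,0,0,0]]]'

```text
t: 24.7
eef_pos: [0.4874, 0.0592, 0.074]
tool_rot: [-0.001, 0.916, -0.4, 0.001]
contact_force: [-1.9, 0.6, 9.9]
gripper_width: 0.134
grasp_force: 61.5
```

```bash
python3 - <<'E'
from rect import *
P=cams.camera_params('wrist');im=cams.read_camera('wrist')[:,:,::-1].copy()
o=get_obs();r=o['tool_rot'];print(o['t'],o['eef_pos'],2*np.arctan2(r[2],r[1]),o['contact_force'],o['torque'],o['q'][6],o['gripper_width'],o['grasp_force'])
c=rect(im,P,.486,.059,.109,280,280,.0005);g=cv2.cvtColor(c,cv2.COLOR_BGR2GRAY)
for z in(.091,.125):
    c=rect(im,P,.486,.059,z,240,240,.0005);g=cv2.cvtColor(c,cv2.COLOR_BGR2GRAY)
    print(z)
    for i in range(16,150,6):print(i,' '.join('%3d'%x for x in g[i,20:220:6]))
E
```

```text
24.75 [0.48745908 0.05918688 0.07403656] -0.8237606109934161 [-1.00596449 -0.21184867 10.36853714] [-0.05483766  0.26639958  0.15497568] -2.7741407993670215 0.13239139673531133 61.495267152786255
0.091
16  93 125 151 174 150  90  75  89  86 102 115 162 158 107 109 105 155 119 139 165 167 160 182 196 191 196 195 199 195 182 173 167 174 167
22 102 101 101 101  77  61 116 128 113 126 157 179 201 181 120 139 162 108 138 135 123 116 117 121 125 128 140 135 193 190 181 171 154 150
28  45  44  43  43  44  46  23  20  19  21  18  14  51 163 118 209 220 220 219 219 215 163 119 126 128 128 131 134 140 144 171 143 118 123
34  47  45  45  45  47  43  17  19  20  20  19  31 222 194 220 222 220 213 213 210 215 212 212 216 138 132 132 133 134 138 148 136  87 117
40  44  45  45  44  44  45  20  17  17  10 217 218 227  94 103 101  56  44  41  40  42  77  94 105 134 220 130 134 134 136 138 147 127 130
46  46  46  45  46  45  45  23  19  43 226 230 100  97 130 147 148 148 147 147 148 145 101  91 100 104 223 213 173 135 136 137 138 147 162
52  45  46  46  43  45  44  25  93 221 122 102 145 150 149 148 1
[... 4819 characters left out ...]

124  31  33  32  30  32  33  27  32  32  31  31  32  89  29 138 148 152 162 162  17 113 112 130 160 160 161 160 160 159 160  97 184 175 174
130  31  31  40  33  33  31  32  29  33  33  44  88  66 141 149 156 165 162  20 105 112 121  31 168 163 163 162 163 162 162  97 217 186 177
136  32  53  60  32  33  31  34  33  31  38  89  95 144 149 159 167 159  28  84 111 112  37  32 167 165 164 165 164 165 102 220 183 184 176
142  32  31  33  32  33  32  30  34  31  86 103 146 153 161 170 156  46 179 204 112  28  52  32 166 167 167 167 167 102 216 176 174 169 173
148  30  30  32  31  29  33  50 114  75 130 148 155 165 172 152  67  46  25  30  41  33  31 167 167 168 169 159  92 220 168 173 186 180 159
```

The lid lies flat and concentric on the ring, and the bar has turned about 0.72 rad from entry. Allowing for the play, the collar should be at about 0.65 to 0.7 rad. The grip is 61 N and the cover was seen shut, so I'm handing in.

```bash
python3 -c "
from station import job
print(job.hand_in())"
```

```text
the job is handed in; nothing more can be done
None
```

I handed the job in at about 25 s of the 61 s allowed; no verdict came back. The cover is snapped shut, and the lid is seated flat and held under a 61 N grip, turned about 0.72 rad (collar estimated at 0.65–0.70 rad, not measured directly). I did not check the jar, shaker and tin again at the end, but no move went near them.

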